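# Open the blow-off box and blow it out with the two-stage gun

## Robot

A 6-joint arm with a two-finger parallel gripper is mounted at the origin on a cart in front of the work surface, level with it; the furniture and walls round the work are solid. World frame = base frame: x ahead of the robot, y to its left, z up, the work surface at z = 0. Lengths are in m, angles in rad, forces in N, time in s.
With the tool pointing down it reaches from about 0.25 to 0.775 m from the base axis. Payload 4 kg.
Tool frame: the origin (TCP) lies at the centre of the arm's flange, where the gripper is bolted on; the fingertips stand 199 mm ahead of it and the grasp point (between the pads) lies 180 mm ahead of it (robot.tcp_to_tips is the distance from the TCP to the fingertips, in m); z points along the fingers, y is the line along which they close (so a half turn about z gives the same grasp; the last joint's range is limited). The gripper opens to 94 mm and grips with 3 to 60 N. Pads are 16 mm wide; open, the fingers measure 119 mm over their backs; the gripper's body (75 mm by 177 mm) begins 78 mm behind the grasp point.
Start: joints at [1.128, 0.087, 1.371, -0, 1.684, -0.103], TCP at [0.183, 0.519, 0.405] pointing down, gripper open.
Joint ranges: [-3.1, 3.1], [-0.76, 2.03], [0.27, 2.55], [-1.08, 4.22], [0.17, 2.65], [-2.57, 2.57]. Speed limits (rad/s): [2.79, 2.79, 3.14, 3.14, 3.14, 3.14].

## Interface

Orientations are given as [roll, pitch, yaw] about the fixed x, y, z axes, in that order (R = Rz(yaw) Ry(pitch) Rx(roll)).
In Python, from bench import telemetry, snapshot, ticket, robot gives the robot as it stands.
- The arm moves only by the tool apply_moves, never from a script. Its argument "moves" is a list that holds one entry, the list of rows, each a list of 5 numbers: the shift along the tool's x, y, z in units of 50 mm (1.0 is 50 mm), then the turn about the tool's z in units of 10 degrees (1.0 is 10 degrees), then the closure, from 0 (fully open) to 1 (shut). A call has 1 to 10 rows; each row is the pose to reach, as a shift and turn from the pose commanded when the call began, along the tool's axes at that moment; what a row does not reach only later rows make up. A row lasts 1/8 s, in which the tool goes at most 62.5 mm and 10.7 degrees, less where a joint would pass 70% of its speed; a pose out of reach is approached as far as the arm can. A call with a gripper value outside its range is refused whole. The fingers move at their own pace and stop on an object; the grip force is fixed at half the most. Time passes only in rows, so rows that repeat a pose let the fingers close. It gives the time, the measured TCP pose, the force, the opening and the grip force at its end, in the units of the state.
- telemetry.get_obs(): the state, without advancing time (a new reading comes with each control period).
- snapshot(name): name is "side" or "top"; returns a dict with "image" (400x640x3 uint8, red, green, blue), "fovy" (degrees; the focal length in pixels is half the picture's height over the tangent of half this angle, whatever the lens; pixels are square), "cx", "cy" (the principal point, pixels), "R" (3x3) and "t" (3): a world point X has camera coordinates R X + t. Camera axes: x right, y down, z forward; pixel columns grow to the right and rows downward; lengths in m; the calibration is good to about 2 mm. A picture is of the moment at which its call begins. There is no depth.
- ticket.close_job(): hands the job in; it is judged then, once.
The state is a dict: "time": time; "joint_positions": joint angles; "qvel": joint speeds; "joint_torque": joint torques, N m; "tool_pos": TCP position; "ee_rot": TCP orientation; "wrist_force": force on the tool from outside, world axes, zero at the start; "wrist_torque": the same for the moment, N m; "width": finger opening in m; "finger_force": force on a finger pad.
Only numpy, scipy, OpenCV 4.12 (cv2) and the standard library are available. Lean on these libraries where they do the work, as an engineer would, in place of code of your own. Each camera call takes 0.05 s, during which the arm holds its last target. There are 200 camera calls.

## Task

Lift the carton off the lid of the blow-off box and stand it upright on the bench, then raise the lid and push the knee of its folding stay through straight until it locks, so that the lid stays up by itself. Only then press the trigger lever of the blow gun down to its pressure point and keep it there for about a second (low blow), then press on through the pressure point to the stop and hold for about a second (full blow), and let the lever come right back up. Leave the oil bottle, the glue bottle and the jar where they stand.

Things in the scene. Friction and masses are not known exactly. Their poses are not given: they have to be found in the camera images.
- blow_box: Grey sheet-steel box fixed to the bench, 160 x 160 mm and 75 mm high (its foot flange 200 x 190 mm, 4 mm high). Origin at the centre of its underside; its x points from its front (robot's side) to the hinge side, y to its left, z up. The lid covers its whole top; closed, the lid's top face is 81 mm above the bench. A steel insert and a plate sit fixed inside.
- lid_hinge (a point): Middle of the lid's hinge line, on the far (+x) top rim of the box, 80 mm from the box's centre and 75 mm above the bench. The hinge line runs along the box's y.
- lid_handle (a point): Middle of the lid's pull handle: a round steel bar 10 mm thick and 90 mm long along the box's y, in the plane of the lid, 192 mm from the hinge line and 4 mm above the lid's underside. It stands 32 mm out from the lid's front edge (26 mm free gap). It swings with the lid; closed, it is 79 mm above the bench.
- lid (a joint): Angle of the lid (rad): 0 closed; up at about 1.25, where the stay is straight and lets it go no further. Lid 0.25 kg. Its hinge has some friction: let go above about 1.1 it stays put while nothing touches it, below about 0.8 it falls shut. To lock the stay, raise the lid to about 1.2, let go, then push the stay's pin.
- stay_pin (a point): Point on the axis of the push pin at the stay's knee: a round pin 12 mm thick standing out to the right along the box's y, from 92 to 156 mm right of the box's middle plane; this point is 137 mm right of it. Lid closed: 49 mm above the bench, 77 mm in front of the box's centre. Lid at 1.2 rad: about 111 mm up, level with the box's centre in x, on the robot's side of the stay's straight line.
- stay_foot (a point): Lower pivot of the folding stay, outside the box's right wall, 45 mm above the bench and 10 mm in front of the box's centre. The stay has two equal 67 mm steel links joined at the knee; its upper pivot is on the lid's right edge, 95 mm from the hinge line.
- stay_knee (a joint): Unfolding of the stay (rad): 0 folded (lid closed), 2.69 straight, 2.885 at its stop past straight: locked, it carries the lid. Lid at 1.2: about 2.2; pushing the pin about 30 mm along the box's +x and slightly down (0.9 ahead to 0.4 down) with 1 to 4 N takes it through straight to the stop.
- blow_gun: Blow gun clamped level in a stand fixed to the bench: grey body 30 mm thick, its axis 87 mm above the bench, nozzle along its own +x (ending 120 mm from the origin), coupling at -x (to -122 mm). Origin at the bench under the gun, near the stand's post; base plate 100 x 80 mm. A steel lever lies along its top.
- trigger_pad (a point): Point on the top face of the black rubber pad (34 x 26 mm) at the free end of the trigger lever, where it is pressed; it is 105 mm behind the lever's hinge (towards the gun's -x) and at rest about 142 mm above the bench. Pressed straight down it moves with the lever: about 14 mm to the pressure point and another 12 mm to the stop.
- trigger_first (a joint): First stage of the trigger (rad): 0 at rest, 0.13 at the pressure point. At the pad it takes about 1 N to start and 3.5 N to reach the pressure point. A spring returns it.
- trigger_second (a joint): Second stage of the trigger (rad): stays 0 until the pad is pressed with about 8 N, then goes to 0.11 at the stop (about 12 N). A spring returns it.
- carton_center (a point): Centre of the yellow carton, 35 mm (its x) x 90 mm (its y) x 62 mm high, about 0.18 kg; it starts standing on the lid, its centre 31 mm above its underside. The bench between gun and box, and in front of the box, is free.
- oil_bottle: Bystander: dark bottle, 42 mm across, 69 mm high; origin at the centre of its underside.
- glue_bottle: Bystander: white bottle with a blue collar, 27 mm across, 74 mm high; origin at the centre of its underside.
- paste_jar: Bystander: white jar with steel lid, 47 mm across, 37 mm high; origin at the centre of its underside.

How it is judged:
On the way, in this order (a step that is already met when the one before it is completed fails the run):
1. the carton stands upright on the bench, let go (height (world z) of carton_center below 0.037 m and angle between carton_center's own z axis and vertical below 0.15 rad and contact force between carton and the fingers below 0.1 N), for 0.1 s.
2. the lid is up and its stay is locked past straight (value of joint lid above 1.15 rad and value of joint stay_knee above 2.75 rad), for 0.3 s.
3. low blow: trigger at its pressure point, second stage not opened, for half a second (value of joint trigger_first above 0.105 rad and value of joint trigger_second below 0.03 rad), for 0.5 s.
4. full blow: trigger pressed through, near its stop, for half a second (value of joint trigger_second above 0.08 rad), for 0.5 s.
At the end, for the whole second after the job is handed in: Lid up (over 1.15 rad) with its stay locked past straight (knee over 2.75 rad), trigger fully released (first stage under 0.02 rad, second under 0.01), carton standing upright (within 0.15 rad) at rest on the bench, bystanders not moved more than 25 mm (all of step 2 and value of joint trigger_first below 0.02 rad and value of joint trigger_second below 0.01 rad and height (world z) of carton_center below 0.037 m and angle between carton_center's own z axis and vertical below 0.15 rad and linear speed of carton below 0.02 m/s); the robot touches nothing.
It fails at once if the second stage of the trigger is opened before the lid is up and locked (value of joint trigger_second above 0.04 rad and (value of joint lid below 1.1 rad or value of joint stay_knee below 2.7 rad)).
It fails at once if the carton is tipped over (angle between carton_center's own z axis and vertical above 0.6 rad).
It fails at once if the oil bottle is moved more than 25 mm or tipped (distance of oil_bottle from where it was at the start of the episode above 0.025 m or angle between oil_bottle's own z axis and vertical above 0.5 rad).
It fails at once if the glue bottle is moved more than 25 mm or tipped (distance of glue_bottle from where it was at the start of the episode above 0.025 m or angle between glue_bottle's own z axis and vertical above 0.5 rad).
It fails at once if the jar is moved more than 25 mm or tipped (distance of paste_jar from where it was at the start of the episode above 0.025 m or angle between paste_jar's own z axis and vertical above 0.5 rad).
It also fails if it takes over 67 s, if anything falls off the work surface, if the arm or the gripper's body presses on something with over 40 N, if the wrist force passes 120 N, or if a joint passes its speed limit or range.

## Working session

There is one attempt and no reset: what is moved stays moved. The work goes in short steps, Python scripts to look and compute and a tool call to move; the robot and the scene stay as the last step left them, time stands still between calls to the robot, and variables do not carry over. Pictures are saved under pics/ and viewed, at most 10 in all, crops included, and the job is handed in when it is done.

Besides the shell and the picture viewer there is one more tool, called in YAML: its name, and indented under it one key for each argument. apply_moves: Moves the arm, as the interface text tells. Its arguments: {"type":"object","properties":{"moves":{"type":"array","items":{"type":"array","items":{"type":"array","items":{"type":"number"}}}}},"required":["moves"]}

```bash
mkdir -p pics; ls; python3 - <<'E'
from bench import telemetry, snapshot, robot
import cv2
for n in("side","top"):
    s=snapshot(n); cv2.imwrite(f"pics/{n}0.png",s["image"][:,:,::-1]); print(n,s["fovy"],s["cx"],s["cy"],s["R"],s["t"])
print(telemetry.get_obs())
E
```

```text
pics
side 51.240397806529685 319.86797314709287 200.28878378822736 [[ 0.93021345 -0.36701355 -0.00199684]
 [-0.16504562 -0.41344413 -0.8954462 ]
 [ 0.3278153   0.83328567 -0.44516527]] [-0.55078594  0.18791939  0.97339404]
top 50.12166611047747 314.0654565137022 199.54064383329307 [[-0.01963557 -0.99969096  0.01524541]
 [-0.98328158  0.01654783 -0.18133808]
 [ 0.18102976 -0.01855121 -0.98330264]] [-0.03148721  0.57032067  1.35997714]
{'time': 0.1, 'joint_positions': array([ 1.12792643e+00,  8.78968636e-02,  1.37206370e+00, -2.20648418e-05,
        1.68358176e+00, -1.03078800e-01]), 'qvel': array([-0.00103202, -0.00084227, -0.00364184, -0.00104815,  0.00040715,
        0.00118018]), 'joint_torque': array([ 2.34489155e-03, -3.41252196e+01, -3.03301299e+01,  7.19865644e-02,
        3.04400618e-02, -1.06380826e-04]), 'tool_pos': array([0.18326792, 0.51847413, 0.40363221]), 'ee_rot': array([-3.13965108e+00, -1.78800040e-04,  2.80179892e+00]), 'wrist_force': array([ 0.11018188, -0.66650671,  0.68855457]), 'wrist_torque': array([ 0.00768429,  0.01760951, -0.02094117]), 'finger_force': 0.0, 'width': 0.09414687530741292}
```

View pics/side0.png

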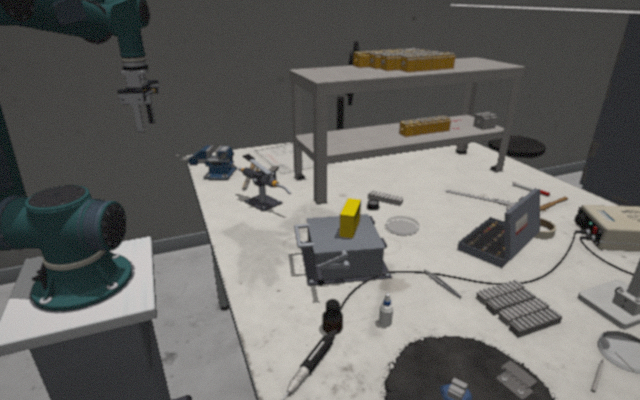

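View pics/top0.png

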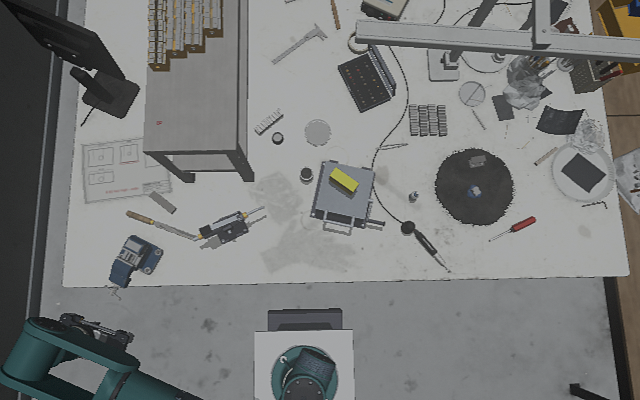

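The top view shows the box at about (343,195), the carton at (344,180), the handle at (337,228) and the gun at (225,230). The jar is near (306,176), the glue bottle at (413,197) and the oil bottle at (408,228). I'll enlarge both views.

```bash
python3 - <<'E'
import cv2,numpy as np
a=cv2.imread("pics/top0.png")[145:270,180:440]; a=cv2.resize(a,(780,375),interpolation=cv2.INTER_CUBIC)
b=cv2.imread("pics/side0.png")[150:290,230:400]; b=cv2.resize(b,(680,560),interpolation=cv2.INTER_CUBIC)
cv2.imwrite("pics/t1.png",a);cv2.imwrite("pics/s1.png",b)
E
```

```text
(no output)
```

View pics/t1.png

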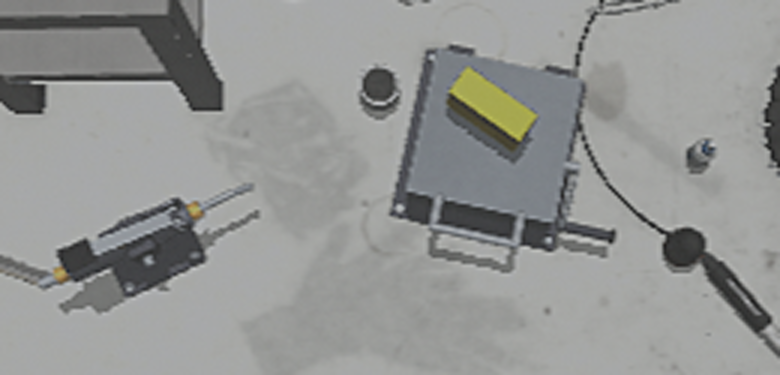

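View pics/s1.png

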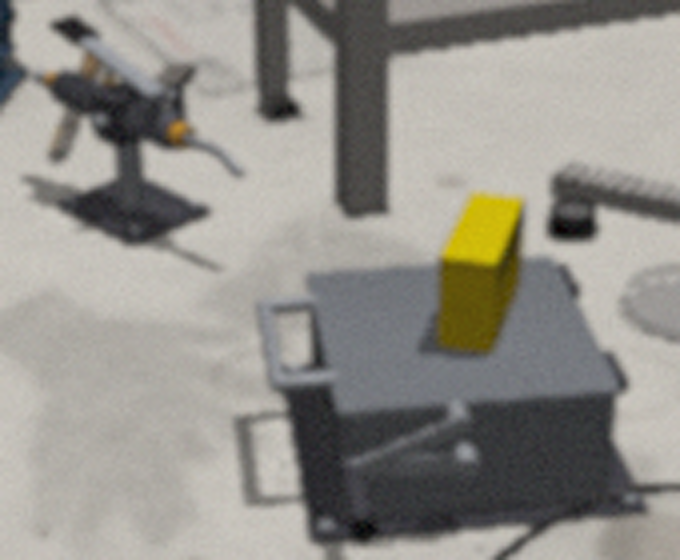

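The crops show the lid, with corners near (432,50), (583,75), (557,222) and (405,195) in the 3x crop. The handle bar runs (431,230) to (515,245), the pin end is at (613,236), the gun's black pad is at (75,255) and the nozzle tip is at (250,187). Next I cast rays.

```bash
cat > h.py <<'E'
import numpy as np,cv2
from bench import telemetry,snapshot
def ray(s,p):
    f=s["image"].shape[0]/2/np.tan(np.radians(s["fovy"]/2))
    d=s["R"].T@np.array([(p[0]-s["cx"])/f,(p[1]-s["cy"])/f,1.0]); return -s["R"].T@s["t"],d
def onz(s,p,z):
    o,d=ray(s,p); return o+d*(z-o[2])/d[2]
def proj(s,X):
    f=s["image"].shape[0]/2/np.tan(np.radians(s["fovy"]/2)); c=s["R"]@np.asarray(X)+s["t"]; return np.array([s["cx"]+f*c[0]/c[2],s["cy"]+f*c[1]/c[2]])
def two(s1,p1,s2,p2):
    (o1,d1),(o2,d2)=ray(s1,p1),ray(s2,p2)
    k=np.linalg.lstsq(np.c_[d1,-d2],o2-o1,rcond=None)[0]; a,b=o1+k[0]*d1,o2+k[1]*d2
    return (a+b)/2,np.linalg.norm(a-b)
E
python3 - <<'E'
from h import *
np.set_printoptions(precision=4,suppress=True)
T=snapshot("top");S=snapshot("side")
t=lambda u,v:((u+.5)/3-.5+180,(v+.5)/3-.5+145)
s=lambda u,v:((u+.5)/4-.5+230,(v+.5)/4-.5+150)
hsv=cv2.cvtColor(T["image"],cv2.COLOR_RGB2HSV)
m=cv2.inRange(hsv,(22,120,150),(35,255,255)); m[:, :320]=0;m[:,370:]=0;m[:160]=0;m[210:]=0
pts=np.argwhere(m)[:,::-1]; P=np.array([onz(T,p,.143)[:2] for p in pts],np.float32); print("carton",len(P),cv2.minAreaRect(P))
for n,q in dict(FL=(432,50),FR=(583,75),NR=(557,222),NL=(405,195)).items(): print("lid",n,onz(T,t(*q),.081))
for q in((433,230),(515,245)): print("handle",onz(T,t(*q),.079))
print("pinend",onz(T,t(613,236),.049))
print("pad",onz(T,t(75,257),.142),two(T,t(75,257),S,s(72,28)))
print("nozzle",onz(T,t(250,187),.087), "orange",onz(T,t(195,210),.087),onz(T,t(60,273),.087))
for q in((205,245),(125,296),(185,225),(112,268)): print("base",onz(T,t(*q),.005))
print("side lid",[onz(S,s(*q),.081) for q in((310,275),(555,262),(615,388),(340,412))])
print("side handle",[onz(S,s(*q),.079) for q in((265,306),(285,378))])
print("oil,glue,jar",onz(T,t(683,247),.06),onz(T,t(703,150),.06),onz(T,t(378,82),.037))
E
```

```text
carton 280 ((0.6161141395568848, -0.13496270775794983), (0.08838525414466858, 0.031893040984869), 53.04536819458008)
lid FL [ 0.6916 -0.0754  0.081 ]
lid FR [ 0.6608 -0.2401  0.081 ]
lid NR [ 0.4991 -0.2049  0.081 ]
lid NL [ 0.5312 -0.0426  0.081 ]
handle [ 0.4931 -0.0719  0.079 ]
handle [ 0.4754 -0.1592  0.079 ]
pinend [ 0.487  -0.2701  0.049 ]
pad [0.4637 0.2939 0.142 ] (array([0.4643, 0.2939, 0.1414]), np.float64(0.001097266661178051))
nozzle [0.5417 0.1228 0.087 ] orange [0.5179 0.1812 0.087 ] [0.4534 0.3223 0.087 ]
base [0.4904 0.1815 0.005 ]
base [0.4349 0.2699 0.005 ]
base [0.5134 0.2042 0.005 ]
base [0.4664 0.285  0.005 ]
side lid [array([ 0.538 , -0.0483,  0.081 ]), array([ 0.6925, -0.091 ,  0.081 ]), array([ 0.6543, -0.2383,  0.081 ]), array([ 0.4995, -0.2031,  0.081 ])]
side handle [array([ 0.4994, -0.0721,  0.079 ]), array([ 0.4836, -0.1555,  0.079 ])]
oil,glue,jar [ 0.4722 -0.3437  0.06  ] [ 0.5791 -0.3721  0.06  ] [ 0.6675 -0.0157  0.037 ]
```

```bash
cat >> h.py <<'E'
from scipy.spatial.transform import Rotation as Ro
import sys
def go(x,y,tipz,yawdeg):
    o=telemetry.get_obs(); r=o["ee_rot"]; R=Ro.from_euler("xyz",r).as_matrix()
    d=R.T@(np.array([x,y,tipz+.199])-o["tool_pos"])/.05
    t=(np.degrees(r[2])-yawdeg+180)%360-180
    print("t",o["time"],"shift",d.round(3),"turn",round(t/10,3),"F",o["wrist_force"].round(2),"tip",(o["tool_pos"]-[0,0,.199]).round(4),"yaw",np.degrees(r[2]).round(1),"w",round(o["width"],4))
if __name__=="__main__": go(*map(float,sys.argv[1:5]))
E
python3 h.py .616 -.135 .185 53
```

```text
t 0.2 shift [-12.515  -9.438   0.41 ] turn 10.753 F [-1.01  0.62 -0.12] tip [0.1833 0.5185 0.205 ] yaw 160.5 w 0.0938
```

apply_moves:
  moves:
    - [[-12.5,-9.4,0,10.75,0],[-12.5,-9.4,0,10.75,0],[-12.5,-9.4,0,10.75,0],[-12.5,-9.4,0,10.75,0],[-12.5,-9.4,0,10.75,0],[-12.5,-9.4,0,10.75,0],[-12.5,-9.4,0,10.75,0],[-12.5,-9.4,0,10.75,0],[-12.5,-9.4,0,10.75,0],[-12.5,-9.4,0,10.75,0]]

```text
time: 1.45
tool_pos: [0.5298, -0.0041, 0.4046]
ee_rot: [-3.142, -0.0, 0.92]
wrist_force: [1.4, 0.3, -0.4]
width: 0.0942
finger_force: 0.0
```

```bash
python3 h.py .616 -.135 .185 53
```

```text
t 1.45 shift [-1.04   2.958  0.411] turn -0.027 F [ 1.35  0.28 -0.35] tip [ 0.5298 -0.0041  0.2056] yaw 52.7 w 0.0942
```

apply_moves:
  moves:
    - [[-1.04,2.96,0.4,0,0],[-1.04,2.96,0.4,0,0],[-1.04,2.96,0.4,0,0],[-1.04,2.96,0.4,0,0],[-1.04,2.96,0.4,0,0]]

```text
time: 2.08
tool_pos: [0.616, -0.132, 0.3846]
ee_rot: [-3.141, -0.0, 0.927]
wrist_force: [-0.2, 0.5, 1.0]
width: 0.0941
finger_force: 0.0
```

```bash
python3 - <<'E'
from h import *
S=snapshot("side");T=snapshot("top")
a=cv2.resize(S["image"][90:270,280:440],(533,600),interpolation=cv2.INTER_CUBIC)
cv2.imwrite("pics/s2.png",a[:,:,::-1])
go(.616,-.135,.108,53)
E
```

```text
t 2.175 shift [-0.059  0.048  1.567] turn 0.019 F [-0.24 -1.    0.34] tip [ 0.6158 -0.1312  0.1864] yaw 53.2 w 0.0938
```

View pics/s2.png

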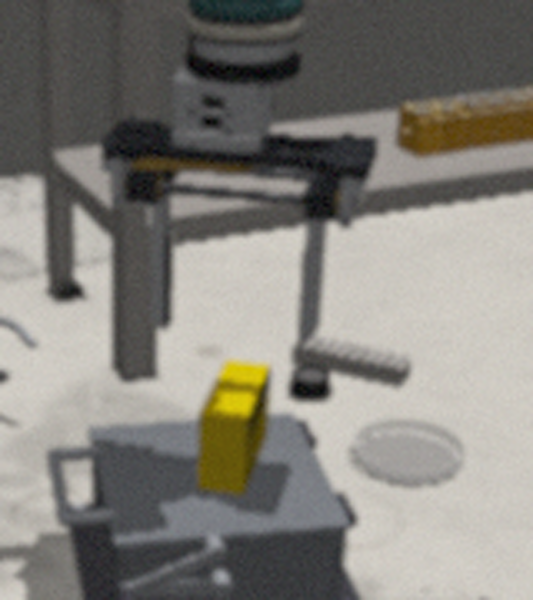

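The open fingers straddle the carton, with tips near (163,325) and (308,345) in the crop. I descend, grip and lift.

apply_moves:
  moves:
    - [[-0.06,0.05,0.8,0,0],[-0.06,0.05,1.57,0,0],[-0.06,0.05,1.57,0,0],[-0.06,0.05,1.57,0,0.7],[-0.06,0.05,1.57,0,0.9],[-0.06,0.05,1.57,0,0.9],[-0.06,0.05,1.57,0,0.9],[-0.06,0.05,1.57,0,0.9],[-0.06,0.05,0.8,0,0.9],[-0.06,0.05,0,0,0.9]]

```text
time: 3.42
tool_pos: [0.6163, -0.1365, 0.3845]
ee_rot: [-3.139, 0.001, 0.927]
wrist_force: [-0.0, 0.5, 0.1]
width: 0.0274
finger_force: 0.0
```

```bash
python3 h.py .44 .06 .185 53
```

```text
t 3.425 shift [ 1.025 -5.18   0.021] turn 0.009 F [-0.03  0.47  0.06] tip [ 0.6163 -0.1365  0.1855] yaw 53.1 w 0.0274
```

```bash
python3 - <<'E'
from h import *
S=snapshot("side");T=snapshot("top")
a=cv2.resize(S["image"][90:270,280:440],(533,600),interpolation=cv2.INTER_CUBIC)
cv2.imwrite("pics/s3.png",a[:,:,::-1])
hsv=cv2.cvtColor(T["image"],cv2.COLOR_RGB2HSV)
m=cv2.inRange(hsv,(22,120,80),(35,255,255)); m[:, :320]=0;m[:,370:]=0;m[:160]=0;m[210:]=0
print(m.sum()/255,np.argwhere(m).mean(0))
go(.616,-.135,.108,53)
E
```

```text
74.0 [185.66216216 352.44594595]
t 3.525 shift [ 0.009 -0.052  1.681] turn 0.01 F [ 0.8  -0.94  1.04] tip [ 0.6169 -0.1366  0.1921] yaw 53.1 w 0.0196
```

View pics/s3.png

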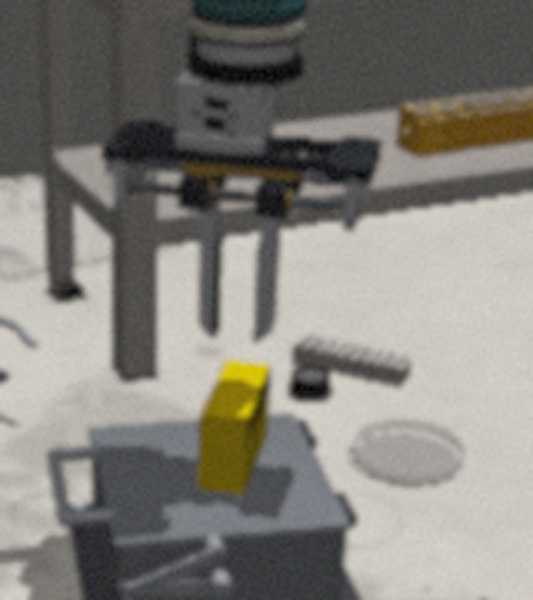

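The carton is undisturbed at (235,430); the fingers close too slowly (about 0.1 m/s), so the lift came too early. I retry with longer waits.

apply_moves:
  moves:
    - [[0,-0.03,0,0,0],[0,-0.03,0,0,0],[0,-0.03,0,0,0],[0,-0.03,0,0,0],[0,-0.03,0,0,0.1],[0,-0.03,0.8,0,0.2],[0,-0.03,1.6,0,0.2],[0,-0.03,1.6,0,0.2],[0,-0.03,1.6,0,0.9],[0,-0.03,1.6,0,0.9]]

```text
time: 4.78
tool_pos: [0.6158, -0.1357, 0.3076]
ee_rot: [3.137, -0.002, 0.927]
wrist_force: [0.4, -0.1, -1.1]
width: 0.0587
finger_force: 0.0
```

apply_moves:
  moves:
    - [[0,0,0,0,0.9],[0,0,0,0,0.9],[0,0,0,0,0.9],[0,0,0,0,0.9],[0,0,0,0,0.9],[0,0,0,0,0.9]]

```text
time: 5.52
tool_pos: [0.6155, -0.1357, 0.3054]
ee_rot: [3.14, -0.001, 0.927]
wrist_force: [1.4, -0.9, 4.8]
width: 0.0338
finger_force: 30.0
```

apply_moves:
  moves:
    - [[0,0,-0.6,0,0.9],[0,0,-1.4,0,0.9],[0,0,-1.5,0,0.9]]

```text
time: 5.9
tool_pos: [0.6154, -0.1355, 0.382]
ee_rot: [3.138, -0.002, 0.927]
wrist_force: [0.4, 0.3, -1.9]
width: 0.0336
finger_force: 30.0
```

```bash
python3 h.py .44 .06 .185 53
```

```text
t 5.9 shift [ 1.021 -5.152 -0.057] turn 0.011 F [ 0.41  0.26 -1.86] tip [ 0.6154 -0.1355  0.183 ] yaw 53.1 w 0.0336
```

apply_moves:
  moves:
    - [[0.15,-0.8,0,0,0.9],[0.35,-1.8,0,0,0.9],[0.6,-3,0,0,0.9],[0.85,-4.2,0,0,0.9],[1,-5,0.4,0,0.9],[1.02,-5.15,1.2,0,0.9],[1.02,-5.15,2.1,0,0.9],[1.02,-5.15,2.7,0,0.9],[1.02,-5.15,2.9,0,0.9],[1.02,-5.15,2.9,0,0.9]]

```text
time: 7.15
tool_pos: [0.4394, 0.0598, 0.2334]
ee_rot: [-3.139, 0.002, 0.927]
wrist_force: [0.3, -0.0, -1.8]
width: 0.0337
finger_force: 30.0
```

```bash
python3 h.py .44 .06 .026 53
```

```text
t 7.15 shift [0.01  0.008 0.169] turn 0.01 F [ 0.34 -0.02 -1.82] tip [0.4394 0.0598 0.0344] yaw 53.1 w 0.0337
```

apply_moves:
  moves:
    - [[0,0,0.1,0,0.9],[0,0,0.15,0,0.9],[0,0,0.17,0,0.9],[0,0,0.17,0,0.9]]

```text
time: 7.65
tool_pos: [0.44, 0.0598, 0.2265]
ee_rot: [3.141, -0.0, 0.927]
wrist_force: [-0.8, 0.2, -2.2]
width: 0.0337
finger_force: 30.0
```

apply_moves:
  moves:
    - [[0,0,0.03,0,0.9],[0,0,0.05,0,0.9],[0,0,0.05,0,0.9]]

```text
time: 8.02
tool_pos: [0.4401, 0.0598, 0.2243]
ee_rot: [3.141, -0.0, 0.927]
wrist_force: [-1.1, 0.4, 4.2]
width: 0.0334
finger_force: 30.0
```

Contact with the bench (+4 N). I release, wait, then rise.

apply_moves:
  moves:
    - [[0,0,0,0,0.4],[0,0,0,0,0.3],[0,0,0,0,0.2],[0,0,0,0,0.2],[0,0,0,0,0.2],[0,0,-0.7,0,0.2],[0,0,-1.6,0,0.2],[0,0,-2.6,0,0.4],[0,0,-3,0,0.745],[0,0,-3,0,0.745]]

```text
time: 9.28
tool_pos: [0.4402, 0.0599, 0.3757]
ee_rot: [3.138, -0.003, 0.927]
wrist_force: [-0.1, 0.0, 0.2]
width: 0.0484
finger_force: 0.0
```

```bash
python3 - <<'E'
from h import *
np.set_printoptions(precision=4,suppress=True)
T=snapshot("top");S=snapshot("side")
hsv=cv2.cvtColor(S["image"],cv2.COLOR_RGB2HSV)
m=cv2.inRange(hsv,(22,120,60),(35,255,255)); m[:130]=0;m[290:]=0;m[:,:200]=0;m[:,400:]=0
print("carton px",int(m.sum()/255),cv2.boundingRect(m),"expected c",proj(S,[.44,.06,.031]),proj(S,[.44,.06,.062]))
a=cv2.resize(T["image"][145:270,260:400],(672,600),interpolation=cv2.INTER_CUBIC)
b=cv2.resize(S["image"][150:290,230:400],(728,600),interpolation=cv2.INTER_CUBIC)
cv2.imwrite("pics/t4.png",a[:,:,::-1]); cv2.imwrite("pics/s4.png",b[:,:,::-1])
go(.486,-.1165,.12,78.8)
E
```

```text
carton px 567 (235, 130, 37, 111) expected c [260.7435 222.9641] [260.0051 213.0836]
t 9.375 shift [-2.264  2.859  1.071] turn -2.57 F [-0.72  0.19 -0.69] tip [0.4397 0.0598 0.1736] yaw 53.1 w 0.0405
```

View pics/s4.png

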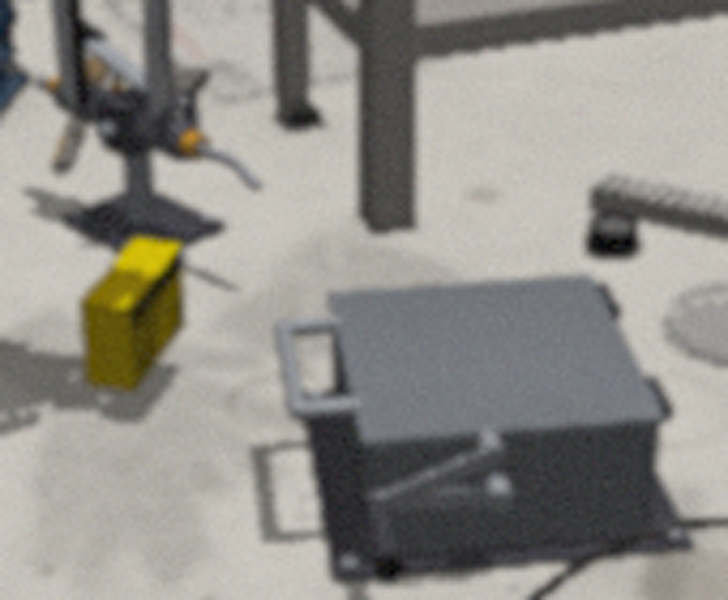

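The carton stands upright at (135,310) in the crop, and the handle bar runs from (287,328) to (303,407). I check the bar position from that.

```bash
python3 - <<'E'
from h import *
S=snapshot("side");T=snapshot("top")
P=[onz(S,((u+.5)/4.282-.5+230,(v+.5)/4.286-.5+150),.079) for u,v in((286,330),(302,406))]; print(P,np.mean(P,0))
# bar edge in top view: grey profile along box x through the handle middle
c=np.array([.596,-.138]);ex=np.array([.981,-.194])
g=cv2.cvtColor(T["image"],cv2.COLOR_RGB2GRAY).astype(np.float32)
for off in(-.02,0,.02):
    print([(round(d*1000),int(cv2.getRectSubPix(g,(1,1),tuple(map(float,proj(T,[*(c+d*ex+off*np.array([.194,.981])),.079]))))[0,0])) for d in np.arange(-.13,-.07,.004)])
go(.487,-.1165,.12,78.8)
E
```

```text
[array([ 0.49987187, -0.07484783,  0.079     ]), array([ 0.48169197, -0.15576322,  0.079     ])] [ 0.49078192 -0.11530552  0.079     ]
[(-130, 178), (-126, 173), (-122, 174), (-118, 136), (-114, 128), (-110, 157), (-106, 78), (-102, 63), (-98, 64), (-94, 67), (-90, 62), (-86, 58), (-82, 92), (-78, 139), (-74, 134)]
[(-130, 177), (-126, 172), (-122, 174), (-118, 172), (-114, 120), (-110, 168), (-106, 89), (-102, 59), (-98, 65), (-94, 65), (-90, 63), (-86, 59), (-82, 59), (-78, 152), (-74, 137)]
[(-130, 163), (-126, 162), (-122, 169), (-118, 177), (-114, 112), (-110, 153), (-106, 86), (-102, 59), (-98, 66), (-94, 66), (-90, 62), (-86, 58), (-82, 53), (-78, 144), (-74, 135)]
t 9.475 shift [-2.249  2.879  1.052] turn -2.57 F [ 0.18 -0.38 -0.25] tip [0.4396 0.0598 0.1728] yaw 53.1 w 0.0323
```

apply_moves:
  moves:
    - [[-0.6,0.8,0,-1,0.745],[-1.3,1.7,0,-2,0.745],[-2,2.6,0,-2.57,0.745],[-2.25,2.9,0,-2.57,0.745],[-2.25,2.9,0.4,-2.57,0.745],[-2.25,2.9,0.8,-2.57,0.745],[-2.25,2.9,0.8,-2.57,0.745],[-2.25,2.9,0.8,-2.57,0.745]]

```text
time: 10.48
tool_pos: [0.4884, -0.1167, 0.3339]
ee_rot: [-3.142, -0.0, 1.376]
wrist_force: [-0.2, -0.3, -0.2]
width: 0.024
finger_force: 0.0
```

```bash
python3 h.py .488 -.1165 .067 78.8
```

```text
t 10.475 shift [ 0.003 -0.008  1.358] turn 0.002 F [-0.2  -0.26 -0.23] tip [ 0.4884 -0.1167  0.1349] yaw 78.8 w 0.024
```

apply_moves:
  moves:
    - [[0,0,0.5,0,0.745],[0,0,0.85,0,0.745],[0,0,0.95,0,0.745],[0,0,1.05,0,0.745],[0,0,1.1,0,0.745]]

```text
time: 11.1
tool_pos: [0.4885, -0.1172, 0.279]
ee_rot: [3.141, 0.0, 1.375]
wrist_force: [0.2, 0.5, 0.6]
width: 0.0238
finger_force: 0.0
```

Tips are at 0.080 with no contact. I go on down and close.

apply_moves:
  moves:
    - [[0,0,0.1,0,0.745],[0,0,0.2,0,0.745],[0,0,0.24,0,0.745],[0,0,0.24,0,0.95],[0,0,0.24,0,0.95],[0,0,0.24,0,0.95],[0,0,0.24,0,0.95]]

```text
time: 11.98
tool_pos: [0.4879, -0.1171, 0.2666]
ee_rot: [-3.14, -0.0, 1.375]
wrist_force: [-4.6, 0.4, 2.1]
width: 0.0092
finger_force: 30.0
```

apply_moves:
  moves:
    - [[0,0.01,-0.19,0,0.95],[0,0.04,-0.46,0,0.95],[0,0.09,-0.76,0,0.95],[0,0.2,-1.13,0,0.95],[0,0.33,-1.49,0,0.95],[0,0.51,-1.83,0,0.95],[0,0.61,-2,0,0.95],[0,0.61,-2,0,0.95]]

```text
time: 12.98
tool_pos: [0.5179, -0.1237, 0.3701]
ee_rot: [3.141, 0.003, 1.375]
wrist_force: [-8.2, -1.4, 3.3]
width: 0.009
finger_force: 30.0
```

apply_moves:
  moves:
    - [[0,0.15,-0.22,0,0.95],[0,0.35,-0.46,0,0.95],[0,0.56,-0.68,0,0.95],[0,0.75,-0.86,0,0.95],[0,0.97,-1.02,0,0.95],[0,1.22,-1.19,0,0.95],[0,1.56,-1.38,0,0.95],[0,1.8,-1.48,0,0.95],[0,1.91,-1.53,0,0.95],[0,1.91,-1.53,0,0.95]]

```text
time: 14.22
tool_pos: [0.6121, -0.1437, 0.4471]
ee_rot: [3.134, 0.006, 1.372]
wrist_force: [-1.5, -6.1, 1.9]
width: 0.0095
finger_force: 30.1
```

```bash
python3 - <<'E'
from h import *
S=snapshot("side")
b=cv2.resize(S["image"][90:290,260:420],(480,600),interpolation=cv2.INTER_CUBIC)
cv2.imwrite("pics/s5.png",b[:,:,::-1])
go(.488,-.1165,.067,78.8)
E
```

```text
t 14.275 shift [ 0.065 -2.569  3.602] turn -0.017 F [-1.95 -5.27  3.25] tip [ 0.6121 -0.1437  0.2481] yaw 78.6 w 0.009
```

View pics/s5.png

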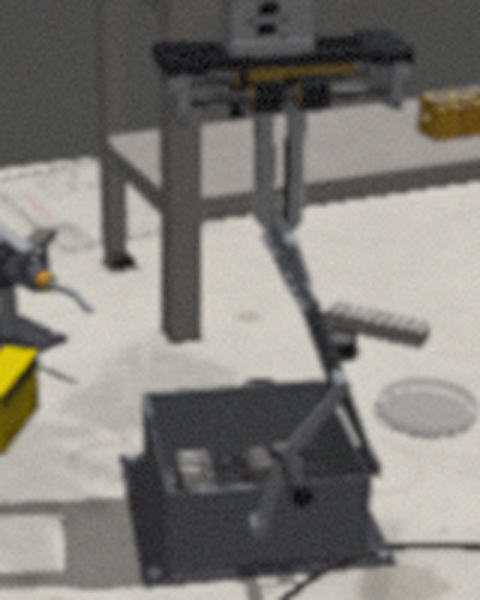

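The lid is up, bar in the fingers at (280,225), and the pin's black end shows at (303,495) in the 3x crop. I let go, rise, and measure the pin.

apply_moves:
  moves:
    - [[0,0,0,0,0.8],[0,0,0,0,0.7],[0,0,0,0,0.7],[0,0,0,0,0.7],[0,0,-0.5,0,0.7],[0,0,-1,0,0.7],[0,0,-1,0,0.95],[0,0,-1,0,1]]

```text
time: 15.28
tool_pos: [0.612, -0.1416, 0.492]
ee_rot: [-3.14, -0.0, 1.376]
wrist_force: [-0.6, -0.2, -0.7]
width: 0.0114
finger_force: 0.0
```

```bash
python3 - <<'E'
from h import *
S=snapshot("side")
c=np.array([.596,-.138]);ex=np.array([.981,-.194]);ey=np.array([.194,.981])
g=cv2.cvtColor(S["image"],cv2.COLOR_RGB2GRAY)
r=g[243:268,350:375]; m=(r<45).astype(np.uint8); n,l,st,ce=cv2.connectedComponentsWithStats(m); print(st,ce+[350,243])
o,d=ray(S,(361,255))
# intersect with plane box-y = -0.150 (middle of black end cap)
k=(-.152-(o[:2]-c)@ey)/(d[:2]@ey); X=o+k*d; print("pin end",X,"box x",(X[:2]-c)@ex,"z",X[2])
a=c-.03*ex-.145*ey; print(a); go(*a,.2,78.8)
E
```

```text
[[  0   0  25  25 574]
 [ 18   0   1   1   1]
 [ 20   0   1   1   1]
 [ 19   2   3   3   5]
 [ 23   3   1   1   1]
 [ 16   4   1   1   1]
 [  6   8   1   1   1]
 [  7   9   8   7  41]] [[362.02439024 255.14111498]
 [368.         243.        ]
 [370.         243.        ]
 [370.2        246.        ]
 [373.         246.        ]
 [366.         247.        ]
 [356.         251.        ]
 [360.09756098 255.2195122 ]]
pin end [ 0.57112446 -0.28802461  0.10987413] box x 0.004701870326160098 z 0.10987413101106364
[ 0.53844  -0.274425]
t 15.325 shift [-2.892 -0.924  1.85 ] turn 0.001 F [ 0.06 -1.09 -0.3 ] tip [ 0.612  -0.1416  0.2925] yaw 78.8 w 0.0076
```

apply_moves:
  moves:
    - [[-0.6,-0.7,0,0,1],[-1.7,-0.92,0,0,1],[-2.7,-0.92,0,0,1],[-2.9,-0.92,0.2,0,1],[-2.9,-0.92,1.2,0,1],[-2.9,-0.92,2.2,0,1],[-2.9,-0.92,3,0,1],[-2.9,-0.92,3.3,0,1],[-2.9,-0.92,3.3,0,1]]

```text
time: 16.45
tool_pos: [0.5387, -0.2743, 0.3268]
ee_rot: [-3.139, -0.001, 1.376]
wrist_force: [-0.4, -0.4, 0.9]
width: 0.0006
finger_force: 0.0
```

```bash
python3 h.py .5384 -.2744 .093 78.8
```

```text
t 16.45 shift [-0.004 -0.003  0.697] turn 0.004 F [-0.4  -0.42  0.9 ] tip [ 0.5387 -0.2743  0.1278] yaw 78.8 w 0.0006
```

apply_moves:
  moves:
    - [[0,0,0.4,0,1],[0,0,0.7,0,1],[0,0.15,0.7,0,1],[0,0.25,0.7,0,1],[0,0.32,0.72,0,1],[0,0.39,0.76,0,1],[0,0.46,0.8,0,1],[0,0.53,0.84,0,1]]

```text
time: 17.45
tool_pos: [0.5649, -0.2801, 0.286]
ee_rot: [3.142, -0.0, 1.375]
wrist_force: [-0.3, 0.1, 0.1]
width: 0.0003
finger_force: 0.0
```

apply_moves:
  moves:
    - [[0,0.06,0.03,0,1],[0,0.12,0.06,0,1],[0,0.17,0.09,0,1]]

```text
time: 17.82
tool_pos: [0.5716, -0.2816, 0.2822]
ee_rot: [-3.135, -0.0, 1.375]
wrist_force: [-11.0, 4.3, 10.7]
width: 0.0006
finger_force: 6.0
```

```bash
python3 - <<'E'
from h import *
S=snapshot("side")
b=cv2.resize(S["image"][140:290,290:420],(520,600),interpolation=cv2.INTER_CUBIC)
cv2.imwrite("pics/s6.png",b[:,:,::-1])
go(.488,-.1165,.067,78.8)
c=np.array([.596,-.138]);ex=np.array([.981,-.194]);ey=np.array([.194,.981])
for n,(x,z) in dict(start=(.002,.111),straight=(.020,.105),locked=(.026,.102)).items():
    p=proj(S,[*(c+x*ex-.152*ey),z]); print(n,p,(p-[290,140])*4)
E
```

```text
t 17.875 shift [ 2.913 -2.278  0.342] turn -0.003 F [-9.49  2.72  7.16] tip [ 0.5715 -0.2815  0.0832] yaw 78.8 w 0.0004
start [359.76992024 254.68139003] [279.07968097 458.72556012]
straight [367.95016749 256.19397852] [311.80066995 464.77591408]
locked [370.62915647 257.09039383] [322.5166259 468.3615753]
```

View pics/s6.png

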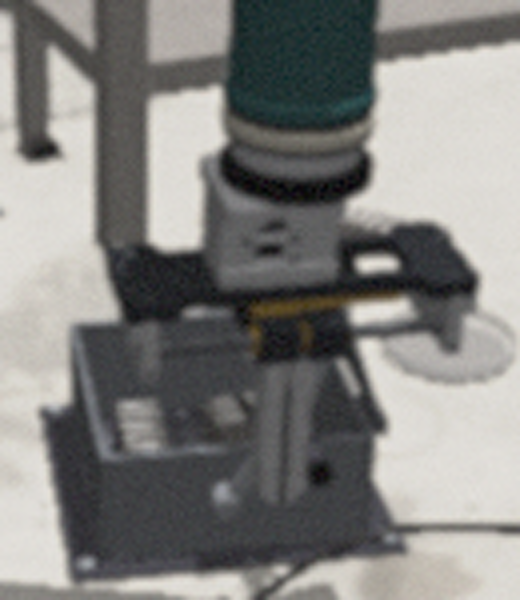

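The pin end is at (320,472) in the crop, close to the predicted locked spot (322,468), and the force has risen against the stop. I back off and check the pin numerically.

apply_moves:
  moves:
    - [[0,-0.3,0,0,1],[0,-0.9,0,0,1],[0,-0.9,-0.8,0,1],[0,-0.9,-1.8,0,1],[0,-0.9,-2.4,0,1],[0,-0.9,-2.4,0,1]]

```text
time: 18.62
tool_pos: [0.5292, -0.2731, 0.4052]
ee_rot: [3.135, 0.003, 1.375]
wrist_force: [-0.2, 0.9, 0.4]
width: 0.0004
finger_force: 0.0
```

```bash
python3 - <<'E'
from h import *
S=snapshot("side")
g=cv2.cvtColor(S["image"],cv2.COLOR_RGB2GRAY)
m=(g[243:270,350:385]<45).astype(np.uint8); n,l,st,ce=cv2.connectedComponentsWithStats(m)
for s,c in zip(st[1:],ce[1:]):
    if s[4]>15: print(s,c+[350,243])
# handle bar pixel positions expected for lid 1.2/1.25
C=np.array([.596,-.138]);ex=np.array([.981,-.194])
go(.464,.294,.2,78.8)
E
```

```text
[15 12  8  7 37] [368.62162162 257.64864865]
t 18.675 shift [10.873 -3.477  0.051] turn 0.0 F [-1.05  0.36 -0.68] tip [ 0.529  -0.273   0.2034] yaw 78.8 w 0.0004
```

apply_moves:
  moves:
    - [[0,0,1,0,1],[0,0,2,0,1],[0,0,2.4,0,1],[0,0.4,2.4,0,1],[0,0.7,2.4,0,1],[0,0.76,2.4,0,1],[0,0.76,2.4,0,1]]

```text
time: 19.55
tool_pos: [0.5657, -0.2802, 0.2799]
ee_rot: [-3.139, -0.001, 1.375]
wrist_force: [0.1, 0.3, -0.1]
width: 0.0002
finger_force: 0.0
```

apply_moves:
  moves:
    - [[0,0.05,0,0,1],[0,0.05,0,0,1]]

```text
time: 19.8
tool_pos: [0.5684, -0.2808, 0.2817]
ee_rot: [3.141, -0.0, 1.375]
wrist_force: [0.2, 0.6, 0.4]
width: 0.001
finger_force: 0.0
```

apply_moves:
  moves:
    - [[0,0.05,0,0,1],[0,0.05,0,0,1]]

```text
time: 20.05
tool_pos: [0.5701, -0.2813, 0.2815]
ee_rot: [-3.137, -0.0, 1.375]
wrist_force: [-6.2, 1.7, 0.7]
width: 0.0004
finger_force: 2.6
```

apply_moves:
  moves:
    - [[0,0.06,0,0,1],[0,0.06,0,0,1]]

```text
time: 20.3
tool_pos: [0.5718, -0.2817, 0.2813]
ee_rot: [-3.132, -0.001, 1.375]
wrist_force: [-10.7, 2.0, 4.3]
width: 0.0001
finger_force: 5.5
```

apply_moves:
  moves:
    - [[0,-0.3,0,0,1],[0,-0.9,0,0,1],[0,-0.9,-0.8,0,1],[0,-1.5,-1.8,0,1],[0,-2.5,-2.4,0,1],[0,-2.5,-2.4,0,1]]

```text
time: 21.05
tool_pos: [0.4499, -0.2574, 0.4065]
ee_rot: [3.133, 0.004, 1.374]
wrist_force: [0.7, 0.7, -0.0]
width: 0.0004
finger_force: 0.0
```

```bash
python3 - <<'E'
from h import *
T=snapshot("top");S=snapshot("side")
b=cv2.resize(S["image"][160:280,310:390],(400,600),interpolation=cv2.INTER_CUBIC)
a=cv2.resize(T["image"][160:256,320:384],(400,600),interpolation=cv2.INTER_CUBIC)
cv2.imwrite("pics/f7.png",np.hstack([b,a])[:,:,::-1])
go(.464,.294,.2,78.8)
E
```

```text
t 21.15 shift [10.872 -1.898  0.051] turn -0.002 F [-0.02 -0.46 -0.5 ] tip [ 0.4514 -0.2577  0.203 ] yaw 78.8 w 0.0008
```

View pics/f7.png

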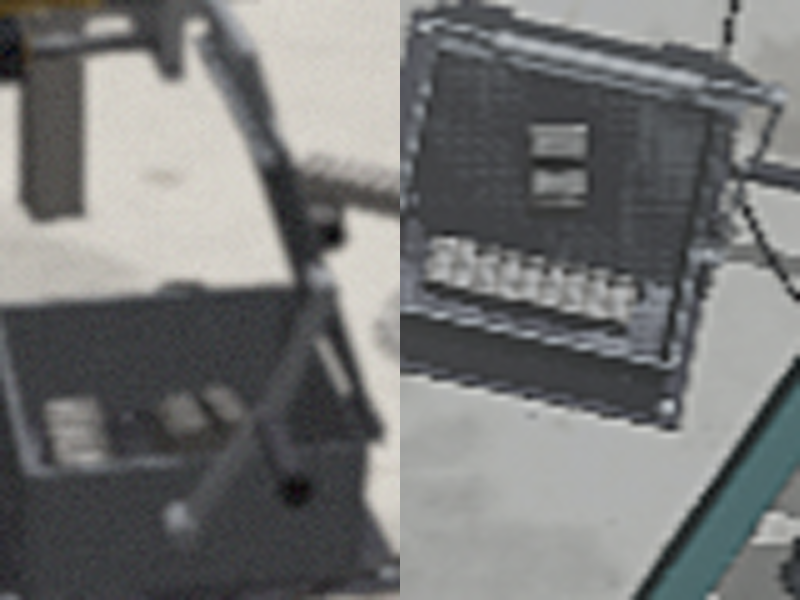

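In the left (side) half the stay's foot is at (180,518), its upper pivot at (318,278) and its knee at about (260,415). The knee lies to the right of the straight line, so it is past straight and locked, and the lid stands free. Next is the trigger.

apply_moves:
  moves:
    - [[1,-0.2,0,0.9,1],[2.2,-0.4,0,1.8,1],[3.4,-0.6,0,2.7,1],[4.6,-0.8,0,3.6,1],[5.8,-1,0,4.5,1],[7,-1.2,0,5.4,1],[8.2,-1.4,0,5.4,1],[9.4,-1.6,0,5.4,1],[10.5,-1.8,0,5.4,1],[10.87,-1.9,0,5.4,1]]

```text
time: 22.4
tool_pos: [0.4638, 0.2981, 0.3983]
ee_rot: [-3.141, 0.004, 0.437]
wrist_force: [0.2, 0.1, -0.5]
width: 0.0002
finger_force: 0.0
```

```bash
python3 h.py .464 .294 .148 24.8
```

```text
t 22.4 shift [-0.027  0.076  1.027] turn 0.026 F [ 0.16  0.12 -0.49] tip [0.4638 0.2981 0.1993] yaw 25.1 w 0.0002
```

apply_moves:
  moves:
    - [[0,0,0.5,0,1],[0,0,0.9,0,1],[0,0,0.9,0,1]]

```text
time: 22.78
tool_pos: [0.4637, 0.2946, 0.3521]
ee_rot: [-3.141, 0.008, 0.434]
wrist_force: [-0.2, -0.8, -0.1]
width: 0.0006
finger_force: 0.0
```

```bash
python3 h.py .464 .294 .140 24.8
```

```text
t 22.775 shift [0.003 0.013 0.262] turn 0.005 F [-0.19 -0.76 -0.14] tip [0.4637 0.2946 0.1531] yaw 24.9 w 0.0006
```

apply_moves:
  moves:
    - [[0,0,0.15,0,1],[0,0,0.25,0,1],[0,0,0.32,0,1],[0,0,0.38,0,1],[0,0,0.38,0,1]]

```text
time: 23.4
tool_pos: [0.4637, 0.294, 0.3381]
ee_rot: [-3.141, -0.001, 0.433]
wrist_force: [-0.3, 1.4, 2.7]
width: 0.0005
finger_force: 0.8
```

apply_moves:
  moves:
    - [[0,0,0.05,0,1],[0,0,0.1,0,1],[0,0,0.1,0,1]]

```text
time: 23.78
tool_pos: [0.4637, 0.2941, 0.3327]
ee_rot: [-3.141, -0.0, 0.433]
wrist_force: [-0.7, 1.6, 2.2]
width: 0.0005
finger_force: 1.2
```

apply_moves:
  moves:
    - [[0,0,0.05,0,1],[0,0,0.05,0,1]]

```text
time: 24.02
tool_pos: [0.4637, 0.2941, 0.3301]
ee_rot: [-3.141, -0.0, 0.433]
wrist_force: [-0.0, 1.7, 3.5]
width: 0.0005
finger_force: 1.4
```

apply_moves:
  moves:
    - [[0,0,0.05,0,1],[0,0,0.05,0,1]]

```text
time: 24.28
tool_pos: [0.4638, 0.2941, 0.3288]
ee_rot: [-3.141, -0.002, 0.433]
wrist_force: [-0.8, 2.0, 7.2]
width: 0.0007
finger_force: 3.1
```

apply_moves:
  moves:
    - [[0,0,0.03,0,1],[0,0,0.03,0,1]]

```text
time: 24.52
tool_pos: [0.4638, 0.2942, 0.3277]
ee_rot: [-3.141, -0.002, 0.433]
wrist_force: [-1.6, 1.1, 7.9]
width: 0.0008
finger_force: 3.8
```

At the pressure point. I ease off slightly and hold for about a second.

apply_moves:
  moves:
    - [[0,0,-0.03,0,1],[0,0,-0.03,0,1],[0,0,-0.03,0,1],[0,0,-0.03,0,1],[0,0,-0.03,0,1],[0,0,-0.03,0,1],[0,0,-0.03,0,1],[0,0,-0.03,0,1],[0,0,-0.03,0,1]]

```text
time: 25.65
tool_pos: [0.4638, 0.2941, 0.3288]
ee_rot: [-3.141, -0.002, 0.433]
wrist_force: [-0.8, 1.9, 5.8]
width: 0.0008
finger_force: 3.0
```

apply_moves:
  moves:
    - [[0,0,0.06,0,1],[0,0,0.12,0,1],[0,0,0.18,0,1],[0,0,0.22,0,1],[0,0,0.22,0,1]]

```text
time: 26.28
tool_pos: [0.4636, 0.2948, 0.319]
ee_rot: [-3.139, -0.003, 0.433]
wrist_force: [-3.9, 2.8, 10.9]
width: -0.0001
finger_force: 5.2
```

apply_moves:
  moves:
    - [[0,0,0.06,0,1],[0,0,0.06,0,1]]

```text
time: 26.52
tool_pos: [0.4636, 0.2948, 0.3163]
ee_rot: [-3.139, -0.004, 0.434]
wrist_force: [-2.9, 2.8, 11.4]
width: -0.0001
finger_force: 5.6
```

apply_moves:
  moves:
    - [[0,0,0.05,0,1],[0,0,0.05,0,1],[0,0,0.05,0,1],[0,0,0.05,0,1],[0,0,0.05,0,1],[0,0,0.05,0,1],[0,0,0.05,0,1],[0,0,0.05,0,1],[0,0,0.05,0,1]]

```text
time: 27.65
tool_pos: [0.4637, 0.2949, 0.3155]
ee_rot: [-3.139, -0.006, 0.433]
wrist_force: [-4.0, 3.2, 16.1]
width: 0.0003
finger_force: 7.8
```

The force climbed to 16 N with little travel, so the lever is at its stop and was held for a second. I release upwards.

apply_moves:
  moves:
    - [[0,0,-0.3,0,1],[0,0,-0.7,0,1],[0,0,-1.4,0,1],[0,0,-2.2,0,1],[0,0,-2.2,0,1],[0,0,-2.2,0,1],[0,0,-2.2,0,1]]

```text
time: 28.52
tool_pos: [0.4636, 0.2937, 0.4186]
ee_rot: [3.141, 0.004, 0.433]
wrist_force: [-0.2, 0.1, -0.1]
width: 0.0007
finger_force: 0.0
```

```bash
python3 - <<'E'
from h import *
S=snapshot("side");g=cv2.cvtColor(S["image"],cv2.COLOR_RGB2GRAY)
n,l,st,ce=cv2.connectedComponentsWithStats((g[243:270,350:385]<45).astype(np.uint8))
print([(s[4],c+[350,243]) for s,c in zip(st[1:],ce[1:]) if s[4]>15])
m=cv2.inRange(cv2.cvtColor(S["image"],cv2.COLOR_RGB2HSV),(22,120,60),(35,255,255)); m[:200]=0;m[290:]=0;m[:,:200]=0;m[:,400:]=0
print(cv2.boundingRect(m)); go(.464,.294,.2,24.8)
from bench import ticket; print(ticket.close_job())
E
```

```text
[(np.int32(42), array([368.85714286, 257.71428571]))]
(249, 205, 24, 36)
t 28.575 shift [ 0.01  -0.001  0.397] turn -0.001 F [0.13 0.89 0.36] tip [0.4636 0.2938 0.2199] yaw 24.8 w 0.0007
the job is handed in; nothing more can be done
None
```

I ran the full sequence and handed the job in at 28.6 s, with no verdict returned: the carton is upright on the bench, the lid is up with the stay read as locked (from pictures and push force, no joint reading), low and full blow were each held about 1 s, the lever was let go, and the bystanders were not touched.

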